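Throw the branch offcuts into the pedal bin

ROBOT

A 6-joint arm with a two-finger parallel gripper is mounted at the origin on the work surface. World frame = base frame: x ahead of the robot, y to its left, z up, the work surface at z = 0. Lengths are in m, angles in rad, forces in N, time in s.
With the tool pointing down it reaches from about 0.25 to 0.725 m from the base axis. Payload 4 kg.
Tool frame: the origin (TCP) lies midway between the tips of the shut fingers; the grasp point (between the pads) lies 19 mm behind it (bot.grip_depth is the distance from the TCP to the grasp point, in m); z points along the fingers, y is the line along which they close (so a half turn about z gives the same grasp; the last joint's range is limited). The gripper opens to 85 mm and grips with 20 to 120 N. Pads are 22 mm wide; open, the fingers measure 114 mm over their backs; the gripper's body (76 mm by 85 mm) begins 54 mm behind the grasp point. The pads swing forward as they close: fully open they stand 13 mm farther back than shut.
Start: joints at [1.137, 0.241, 0.005, 1.335, 0, 1.571], TCP at [0.21, 0.454, 0.231] pointing down, gripper open.
Joint ranges: [-2.72, 2.72], [-1.05, 1.87], [-1.09, 1.28], [-1.99, 2.15], [-1.42, 1.44], [-3.14, 3.14]. Speed limits (rad/s): [2.79, 2.79, 3.14, 3.14, 3.14, 3.14].

INTERFACE

Orientations are given as a unit quaternion [x, y, z, w].
In Python, from workcell import bot gives the robot as it stands.
- The arm moves only by the shell command python3 -m creep 'ROWS'. ROWS is JSON, one flat list of numbers, 5 for each row, row after row: the shift along the world's x, y, z in m, then the turn about the world's z in rad, then the finger opening in m, from 0 to 0.0854. In form: [x, y, z, twist, claw, x, y, z, twist, claw, ...]. A call has 1 to 10 rows; each row is the pose to reach, as a shift and turn from the pose commanded when the call began; what a row does not reach only later rows make up. A row lasts 1/12 s, in which the tool goes at most 41.7 mm and 7.16 degrees, less where a joint would pass 70% of its speed; a pose out of reach is approached as far as the arm can. A call with a gripper value outside its range is refused whole. The fingers move at their own pace and stop on an object; the grip force is fixed at half the most. Time passes only in rows, so rows that repeat a pose let the fingers close. It gives the time, the measured TCP pose, the force, the opening and the grip force at its end, in the units of the state.
- bot.get_obs(): the state, without advancing time (a new reading comes with each control period).
- bot.camera(name): name is "scene" or "top"; returns a dict with "pixels" (384x512x3 uint8, red, green, blue), "camera_matrix" (3x3 intrinsics, pixels), "extrinsics" (4x4, takes a point from world to camera coordinates). Camera axes: x right, y down, z forward; pixel columns grow to the right and rows downward; lengths in m; the calibration is good to about 2 mm. A picture is of the moment at which its call begins. There is no depth.
- bot.job_done(): hands the job in; it is judged then, once.
Trained networks look in the newest picture that a camera, given by its name, has taken for a name from the list of things; names that differ only in an ending like _2 or _b are one class to them, and where a whole thing is asked for, a point or a joint stands for the part that bears it (a point fixed in the world has none). Each returns a list of dicts, best first, with "score" (0 to 1); they miss things now and then, are a little off and sometimes report something else, mostly with a low value. They report only what shows in the picture. A call takes as long as a camera call. They do not tell look-alikes from the thing itself.
- bot.look_for(camera, thing): "centre" ([column, row] as shares, 0 to 1, of the picture: columns of its width, rows of its height, amid what is visible of it).
- bot.place_of(camera, thing): "centre" ([column, row] as shares, 0 to 1, of the picture: columns of its width, rows of its height: a listed point, or the origin of a listed thing).
The state is a dict: "clock": time; "joint_pos": joint angles; "joint_vel": joint speeds; "tau": joint torques, N m; "eef_pos": TCP position; "tool_rot": TCP orientation; "ft_force": force on the tool from outside, world axes, zero at the start; "ft_torque": the same for the moment, N m; "grip_width": finger opening in m; "grasp_force": force on a finger pad.
Only numpy, scipy, OpenCV 4.12 (cv2) and the standard library are available. Lean on these libraries where they do the work, as an engineer would, in place of code of your own. Each camera call takes 0.05 s, during which the arm holds its last target. There are 200 camera calls.

TASK

Throw the two sawn branch offcuts into the little steel pedal bin: open it with its pedal, pressed right down to the stop so that the lid goes over and stays standing open by itself once the pedal is let go, drop both pieces in, then tip the lid forward so that it closes again. Do not tip up or shove the bin, and leave the bonsai, the bottle, the two biscuit boxes, the cutters and the wire spool where they are.

Things in the scene. Friction and masses are not known exactly. Their poses are not given: they have to be found in the camera images.
- bin: Round steel pedal bin, 156 mm across, 207 mm high with its low domed lid shut. It stands loose on the table, 1.0 to 1.4 kg. Origin: centre of its underside, on the table. Its -x axis points to its front, where the pedal sticks out; the lid's hinge is at its back. A push of more than about 25 N down on the pedal tips the bin up over the front of its plinth.
- pedal (a joint): Pedal, hinged along the bin's y axis. 0 = up, grows (rad) as the pad goes down some 20 to 25 mm to a hard stop, to be felt for. A spring returns it. Pushing it slowly takes 5 to 10 N, with jolts up to 16 N. It lifts the lid by a push rod that only pushes: a lid that has gone past upright stays open when the pedal comes up; stopped a few mm short, the lid falls shut again.
- pedal_pad (a point): Centre of the top face of the pedal's flat black pad, 50 mm (front to back) by 70 mm (across), 108 mm in front of the bin's axis, 43 mm above the table at rest. The bin's wall rises straight up 5 mm behind the pad's inner edge: the tool must lean away from the bin (15 to 30 degrees) for the gripper's body to clear it.
- lid (a joint): Lid of the bin, hinged along the bin's y axis at its back, 80 mm behind the axis, at rim height. 0 = shut, grows as the front edge swings up and back; balances at about 1.5 rad, rests open against its stop at 1.78 rad. The hinge is damped: from short of the balance it sinks shut by itself in 1 to 4 s.
- lid_edge (a point): Front middle of the lid's rim, 160 mm from its hinge; the rim is 10 mm thick there, the lid 162 mm across and 20 mm thick at its dome. With the lid open this is its highest point, about 344 mm above the table; it leans back, away from the pedal, the dome facing backwards.
- offcut_a: Sawn branch offcut, dark bark, pale ends: 107 mm long, 28 mm thick, slightly bent in the plane in which it lies, with a short stub on one side. Lies on the table along its x axis; origin: middle of its underside, 14 mm below the wood's centre. 40 to 85 g.
- offcut_b: The other branch offcut, the same size, its stub nearer to the other end. Lies along its x axis; origin: middle of its underside.
- bonsai: Bonsai tree, 230 mm high, crown 170 mm across, in a dark glazed pot 146 by 110 mm. Origin: centre of its underside. To be left alone.
- bottle: Amber glass bottle, 62 mm across, 228 mm high, standing. Origin: centre of its underside. To be left alone.
- carton_orange: Orange biscuit box lying flat, 165 by 100 by 30 mm. Origin: centre of its underside. To be left alone.
- carton_blue: Blue biscuit box lying flat, 170 by 70 by 45 mm. Origin: centre of its underside. To be left alone.
- cutters: Steel branch cutters lying flat, 170 mm long along x, 52 mm wide, 16 mm high. Origin: under their middle. To be left alone.
- wire_spool: White spool of brown wire lying flat, 84 mm across, 32 mm high. Origin: centre of its underside. To be left alone.
- bin_mouth (a point): Centre of the bin's open mouth, in the plane of the rim, 187 mm above the table. The mouth is 143 mm across inside, the inner floor 157 mm below it.
Things that resemble listed ones, but are neither listed nor needed, are in the scene too. Leave any pink or yellow look-alike of the bin alone.

How it is judged:
On the way, in this order (a step that is already met when the one before it is completed fails the run):
1. the bin's pedal is pressed down to its stop, lifting the lid (value of joint pedal above 0.27 rad and value of joint lid above 1.4 rad), for 0.1 s.
2. the pedal is let go and the lid stays standing open (value of joint pedal below 0.05 rad and value of joint lid above 1.6 rad), for 0.3 s.
3. both offcuts lie inside the bin (horizontal distance between each of offcut_a, offcut_b and bin below 0.072 m and z of each of offcut_a, offcut_b in the frame of bin below 0.17 m), for 0.2 s.
At the end, for the whole second after the job is handed in: Both offcuts lie at rest inside the bin (centres within 72 mm of its axis, under the rim), the lid is shut (within 0.06 rad), the pedal is up again, and the bin stands upright (all of step 3 and value of joint lid below 0.06 rad and value of joint pedal below 0.05 rad and angle between bin's own z axis and vertical below 0.03 rad and linear speed of bin below 0.02 m/s and linear speed of each of offcut_a, offcut_b below 0.03 m/s); the robot touches nothing.
It fails at once if the bin is tipped up (more than 4 degrees) (angle between bin's own z axis and vertical above 0.07 rad).
It fails at once if the bin is shoved more than 40 mm (distance of bin from where it was at the start of the episode above 0.04 m).
It fails at once if the bonsai is moved more than 15 mm or tipped (distance of bonsai from where it was at the start of the episode above 0.015 m or angle between bonsai's own z axis and vertical above 0.15 rad).
It fails at once if the bottle is moved more than 15 mm or knocked over (distance of bottle from where it was at the start of the episode above 0.015 m or angle between bottle's own z axis and vertical above 0.15 rad).
It fails at once if a biscuit box, the cutters or the spool is moved more than 20 mm (distance of any of carton_orange, carton_blue, cutters, wire_spool from where it was at the start of the episode above 0.02 m).
It also fails if it takes over 72 s, if anything falls off the work surface, if the arm or the gripper's body presses on something with over 40 N, if the wrist force passes 120 N, or if a joint passes its speed limit or range.

## Working session

There is one attempt and no reset: what is moved stays moved. The work goes in short steps, Python scripts to look and compute and a shell command to move; the robot and the scene stay as the last step left them, time stands still between calls to the robot, and variables do not carry over. Pictures are saved under pics/ and viewed, at most 10 in all, crops included, and the job is handed in when it is done.

```bash
ls; mkdir -p pics; python3 - <<'E'
from workcell import bot
import cv2,numpy as np
for c in("scene","top"):
    r=bot.camera(c);cv2.imwrite(f"pics/{c}0.png",cv2.resize(r["pixels"][:,:,::-1],(768,576),interpolation=cv2.INTER_CUBIC))
    K=np.array(r["camera_matrix"]);E=np.array(r["extrinsics"]);print(c,K.round(1).tolist(),(-E[:3,:3].T@E[:3,3]).round(3))
    for t in("bin","pedal_pad","lid_edge","offcut_a","bonsai","bottle","carton_orange","carton_blue","cutters","wire_spool"):
        o=bot.place_of(c,t);print(t,[(round(d["centre"][0]*512),round(d["centre"][1]*384),round(d["score"],2)) for d in o])
o=bot.get_obs();print(o["clock"],o["ft_force"],o["eef_pos"],o["tool_rot"])
E
```

```text
pics
scene [[373.2, 0.0, 251.3], [0.0, 373.2, 191.2], [0.0, 0.0, 1.0]] [ 1.088 -0.664  0.756]
bin [(260, 172, 0.98), (205, 264, 0.96), (105, 249, 0.79), (288, 298, 0.52)]
pedal_pad [(293, 157, 0.55), (67, 227, 0.51)]
lid_edge [(185, 195, 0.97), (284, 121, 0.63), (57, 190, 0.58)]
offcut_a [(298, 242, 0.89), (253, 226, 0.66)]
bonsai [(319, 195, 0.77), (285, 298, 0.7)]
bottle [(328, 269, 0.63)]
carton_orange [(358, 236, 0.75)]
carton_blue [(289, 299, 0.6)]
cutters [(227, 208, 0.66), (298, 242, 0.57), (187, 194, 0.55)]
wire_spool [(170, 332, 0.69)]
top [[364.5, 0.0, 257.0], [0.0, 364.5, 191.3], [0.0, 0.0, 1.0]] [ 0.312 -0.048  1.263]
bin [(302, 196, 0.74), (349, 276, 0.71), (167, 251, 0.6)]
pedal_pad [(371, 303, 0.73), (293, 227, 0.63), (139, 236, 0.41)]
lid_edge [(304, 213, 0.93), (131, 234, 0.85), (379, 303, 0.58)]
offcut_a [(244, 197, 0.78), (234, 160, 0.61)]
bonsai [(168, 183, 0.96)]
bottle [(243, 129, 0.78)]
carton_orange [(194, 125, 0.9)]
carton_blue [(281, 129, 0.92)]
cutters [(239, 239, 0.89)]
wire_spool [(353, 170, 0.63)]
1.1 [-0.78438453 -0.0452508  -0.92271151] [0.21017186 0.45368641 0.23132278] [2.15206843e-01 9.76568489e-01 1.52884096e-05 1.06462913e-06]
```

View pics/scene0.png

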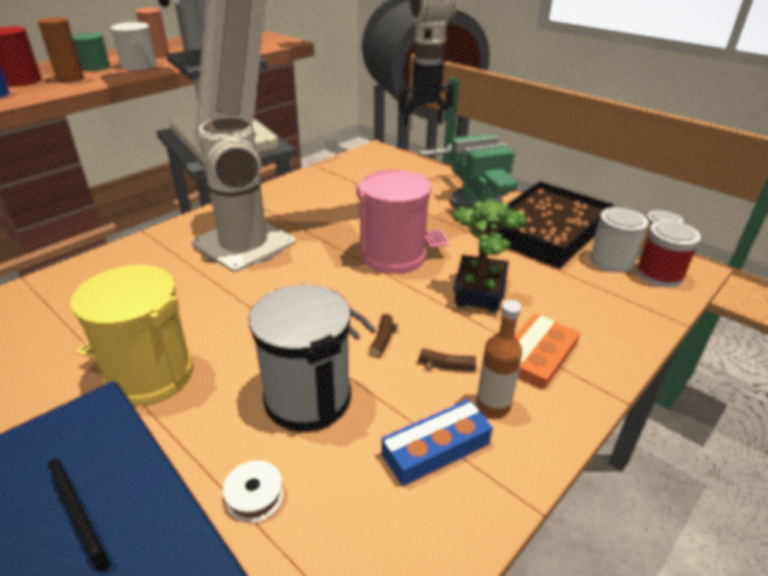

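View pics/top0.png

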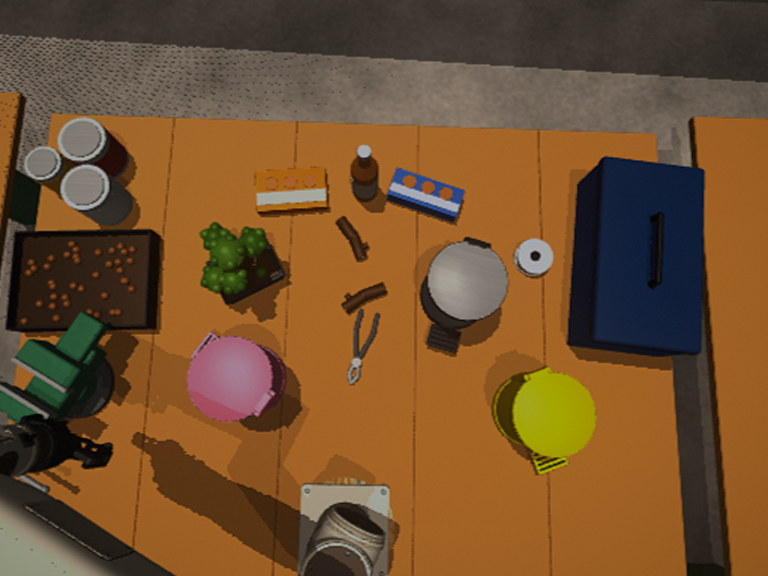

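The scene view shows three bins: steel (302,350), yellow (135,335) and pink (395,220). The two offcuts are at (383,335) and (447,360), with the cutters behind the steel bin.

In the top view:
- **Bins:** steel at (467,280) with its pedal at (444,340), yellow at (550,415), pink at (235,378). I choose steel.
- **Offcuts:** (352,238) and (365,297). The cutters at (362,345) could be taken for one.

```bash
cat > h.py <<'E'
from workcell import bot
import cv2,numpy as np
def cam(c):
    r=bot.camera(c);return r["pixels"],np.array(r["camera_matrix"]),np.array(r["extrinsics"])
def plane(K,E,uv,z):
    d=E[:3,:3].T@np.linalg.inv(K)@np.array([uv[0],uv[1],1.]);o=-E[:3,:3].T@E[:3,3]
    return (o+d*(z-o[2])/d[2])
def proj(K,E,p):
    q=K@(E[:3,:3]@np.asarray(p)+E[:3,3]);return q[:2]/q[2]
def px(c,t):return [(np.array(d["centre"])*[512,384],d["score"]) for d in bot.place_of(c,t)]
E
python3 - <<'E'
from h import *
Z=dict(bin=0,pedal_pad=.043,lid_edge=.192,offcut_a=0,bonsai=0,bottle=0,carton_orange=0,carton_blue=0,cutters=0,wire_spool=0)
for c in("scene","top"):
    im,K,E=cam(c)
    for t,z in Z.items():
        print(c,t,[plane(K,E,u,z)[:2].round(3).tolist()+[round(s,2)] for u,s in px(c,t)])
# rectified top at z=.014 : offcuts
im,K,E=cam("top")
hsv=cv2.cvtColor(im,cv2.COLOR_RGB2HSV);roi=np.zeros(im.shape[:2],np.uint8);roi[138:212,220:262]=1
m=((hsv[...,2]<110)&(roi>0)).astype(np.uint8)
n,l,st,ce=cv2.connectedComponentsWithStats(m)
for i in range(1,n):
    if st[i,4]<60: continue
    v,u=np.nonzero(l==i);P=np.array([plane(K,E,(a,b),.014)[:2] for a,b in zip(u,v)],np.float32)
    r=cv2.minAreaRect(P);w=np.linalg.eigh(np.cov(P.T))
    print("off",st[i],P.mean(0).round(4),[np.round(x,3) for x in r],"axis yaw",np.degrees(np.arctan2(w[1][1,1],w[1][0,1])).round(1))
# circle of lid: gray area
cr=im[120:250,190:350,::-1];cv2.imwrite("pics/crop1.png",cv2.resize(cr,(800,600) if 0 else (736,598),interpolation=cv2.INTER_CUBIC))
E
```

```text
scene bin [[0.324, 0.209, 0.79], [0.264, -0.403, 0.66], [0.519, -0.239, 0.61]]
scene pedal_pad [[0.405, 0.268, 0.69], [0.151, -0.435, 0.64]]
scene lid_edge [[0.449, -0.218, 0.96], [0.373, 0.281, 0.92], [0.203, -0.432, 0.62]]
scene offcut_a [[0.643, 0.009, 0.91], [0.511, -0.027, 0.71]]
scene bonsai [[0.567, 0.242, 0.82]]
scene bottle [[0.765, -0.026, 0.86]]
scene carton_orange [[0.768, 0.145, 0.69], [0.573, 0.236, 0.56]]
scene carton_blue []
scene cutters [[0.381, -0.03, 0.64]]
scene wire_spool [[0.62, -0.422, 0.68]]
top bin [[0.327, 0.225, 0.94], [0.53, -0.237, 0.89], [0.262, -0.397, 0.57]]
top pedal_pad [[0.412, -0.209, 0.88], [0.375, 0.302, 0.53], [0.177, -0.445, 0.47]]
top lid_edge [[0.446, -0.217, 0.64]]
top offcut_a [[0.506, -0.027, 0.66], [0.416, -0.216, 0.6], [0.645, 0.007, 0.53]]
top bonsai [[0.556, 0.235, 0.66]]
top bottle [[0.757, -0.015, 0.91]]
top carton_orange [[0.773, 0.158, 0.88]]
top carton_blue [[0.77, -0.164, 0.86]]
top cutters [[0.379, -0.015, 0.75]]
top wire_spool [[0.622, -0.425, 0.6], [0.411, -0.212, 0.51], [0.379, -0.017, 0.33]]
off [224 144  22  31 272] [0.6461 0.0012] [array([ 0.649, -0.   ]), array([0.118, 0.039]), np.float64(30.383)] axis yaw -148.0
off [228 188  30  24 323] [ 0.5056 -0.0269] [array([ 0.51 , -0.028]), array([0.062, 0.106]), np.float64(44.78)] axis yaw 121.0
```

View pics/crop1.png

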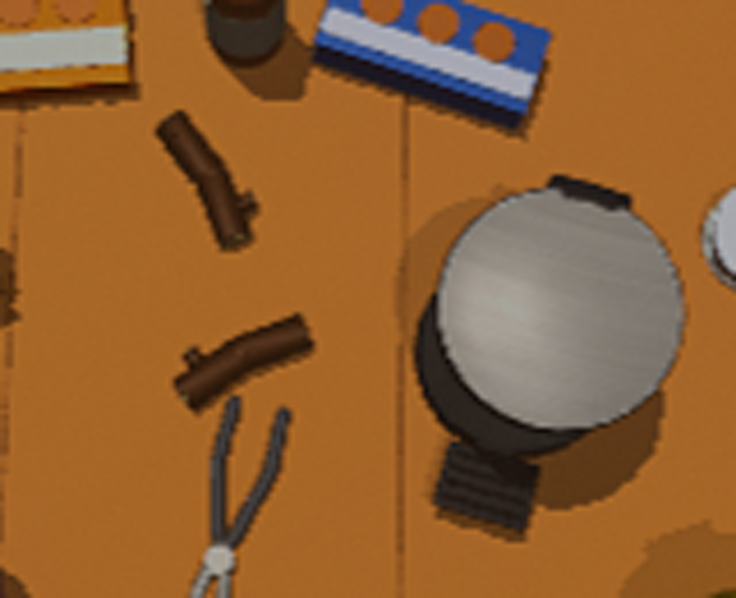

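The crop confirms the steel bin: lid centre at (562,308), pedal at (487,487), hinge at (590,190). Two offcuts lie at (210,185) and (245,360), and the cutters' handles come close to the second.

```bash
python3 - <<'E'
from h import *
im,K,E=cam("top")
f=lambda x,y,z:plane(K,E,(190+x/4.6,120+y/4.6),z)[:2].round(4)
L=f(562,308,.19);P=f(487,487,.043);H=f(590,192,.19)
print("lid",L,"pad",P,"hinge",H,"pad dist",np.hypot(*(L-P)),"yaw",np.degrees(np.arctan2(*(L-P)[::-1])),np.degrees(np.arctan2(*(H-L)[::-1])))
Q=np.mean([[u[0],u[1]] for _ in range(4) for u,s in (cam("top") and px("top","bin")) if abs(u[0]-302)<12 and abs(u[1]-196)<12],0)
print("bin net",plane(K,E,Q,0)[:2])
Q=np.mean([[u[0],u[1]] for _ in range(4) for u,s in (cam("top") and px("top","pedal_pad")) if abs(u[0]-294)<8 and abs(u[1]-227)<8],0)
print("pad net",plane(K,E,Q,.043)[:2], bot.get_obs()["clock"])
E
```

```text
lid [ 0.5197 -0.2399] pad [ 0.4138 -0.2107] hinge [ 0.5985 -0.2589] pad dist 0.10985194581799637 yaw -15.415226253016117 -13.556218246296893
bin net [ 0.52643831 -0.24144049]
pad net [ 0.41287316 -0.20139495] 3.1
```

```bash
python3 -m creep '[0,0,0.04,0,0.04, 0,0,0.08,0,0.04, 0.01,-0.04,0.08,-0.1,0.04, 0.02,-0.08,0.08,-0.2,0.04, 0.03,-0.12,0.08,-0.3,0.04, 0.04,-0.16,0.08,-0.4,0.04, 0.05,-0.2,0.08,-0.5,0.04, 0.06,-0.24,0.08,-0.6,0.04, 0.07,-0.28,0.08,-0.7,0.04, 0.08,-0.32,0.08,-0.8,0.04]'
```

```text
clock: 3.93
eef_pos: [0.29, 0.132, 0.3116]
tool_rot: [0.58, 0.815, 0.001, 0.0]
ft_force: [1.6, -0.6, 0.0]
grip_width: 0.0399
grasp_force: 0.0
```

```bash
python3 -m creep '[0.011,-0.038,0,-0.07,0.04, 0.022,-0.076,0,-0.14,0.04, 0.033,-0.114,0,-0.21,0.04, 0.044,-0.152,0,-0.28,0.04, 0.055,-0.19,0,-0.35,0.04, 0.066,-0.228,0,-0.42,0.04, 0.077,-0.266,0,-0.49,0.04, 0.088,-0.304,0,-0.55,0.04, 0.094,-0.334,-0.02,-0.608,0.04, 0.094,-0.334,-0.06,-0.608,0.04]'; python3 -m creep '[0,0,-0.04,0,0.04, 0,0,-0.08,0,0.04, 0,0,-0.12,0,0.04, 0,0,-0.15,0,0.04, 0,0,-0.165,0,0.04, 0,0,-0.165,0,0.04]'
```

```text
clock: 4.77
eef_pos: [0.3884, -0.207, 0.2544]
tool_rot: [0.798, 0.602, 0.002, 0.006]
ft_force: [2.0, -0.2, 0.4]
grip_width: 0.0396
grasp_force: 0.0
clock: 5.27
eef_pos: [0.3808, -0.1986, 0.0827]
tool_rot: [0.796, 0.605, -0.002, -0.004]
ft_force: [-0.6, -0.2, 0.6]
grip_width: 0.04
grasp_force: 0.0
```

```bash
python3 - <<'E'
from h import *
im,K,E=cam("top")
cv2.imwrite("pics/crop2.png",cv2.resize(im[150:270,240:360,::-1],(600,600),interpolation=cv2.INTER_CUBIC))
o=bot.get_obs();print(o["eef_pos"],o["ft_force"],o["tool_rot"])
E
```

```text
[ 0.38269146 -0.19958685  0.08488742] [0.62650941 0.56731747 0.38030812] [ 0.79617575  0.60506161 -0.00090698 -0.00194874]
```

View pics/crop2.png

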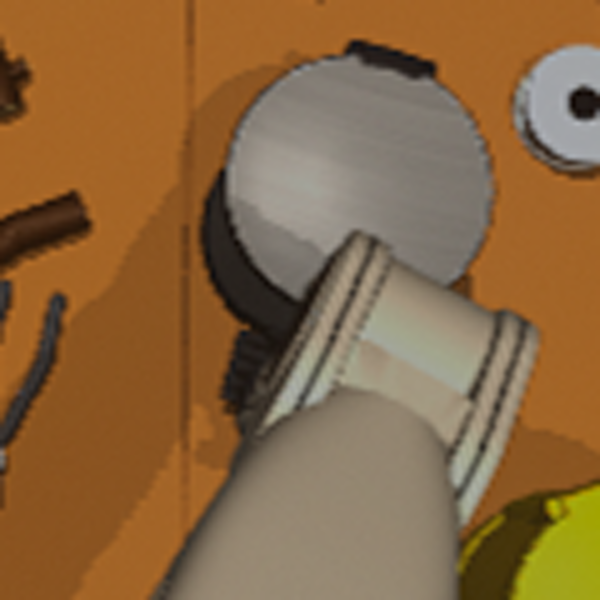

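The gripper is at the pad, with a wrist link at (365,235)-(540,330) overlapping the lid's front in this view. I'm checking whether that is a real conflict or only perspective.

```bash
python3 - <<'E'
from h import *
im,K,E=cam("top")
c=np.array([.521,-.24]);a=np.radians(-15.5);R=np.array([[np.cos(a),np.sin(a)],[-np.sin(a),np.cos(a)]])
for z in(.2,.25,.3,.35):
  for p in((365,235),(540,330),(315,290),(260,430)):
    print(z,p,(R@(plane(K,E,(240+p[0]/5,150+p[1]/5),z)[:2]-c)*1000).round())
s,K2,E2=cam("scene")
cv2.imwrite("pics/s3.png",cv2.resize(s[60:300,130:330,::-1],(500,600),interpolation=cv2.INTER_CUBIC))
E
```

```text
0.2 (365, 235) [-32.  -9.]
0.2 (540, 330) [ -57. -123.]
0.2 (315, 290) [-73.  10.]
0.2 (260, 430) [-161.   19.]
0.25 (365, 235) [-43.  -3.]
0.25 (540, 330) [ -66. -112.]
0.25 (315, 290) [-81.  16.]
0.25 (260, 430) [-165.   24.]
0.3 (365, 235) [-53.   4.]
0.3 (540, 330) [ -75. -100.]
0.3 (315, 290) [-90.  21.]
0.3 (260, 430) [-170.   29.]
0.35 (365, 235) [-63.  10.]
0.35 (540, 330) [-84. -88.]
0.35 (315, 290) [-98.  27.]
0.35 (260, 430) [-174.   35.]
```

View pics/s3.png

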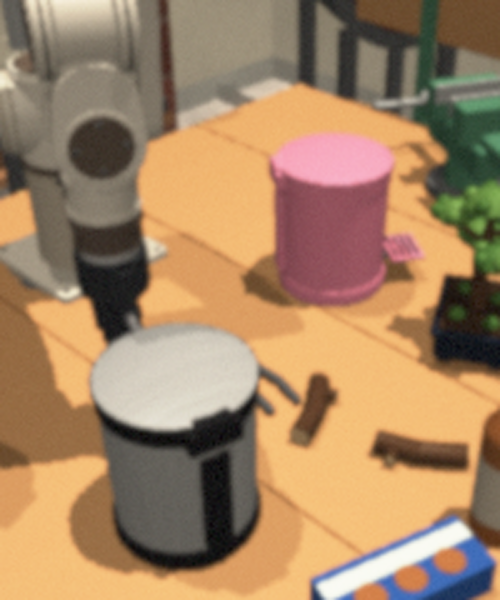

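In the scene view the gripper stands in front of the bin, with the wrist near the lid's swing. I'll open the fingers wider and press with only the inner finger, so the wrist stands about 28 mm farther off.

```bash
python3 -m creep '[-0.01,0.003,0,0,0.08, -0.021,0.005,0,0,0.08, -0.021,0.005,0,0,0.08, -0.021,0.005,0,0,0.08, -0.021,0.005,-0.015,0,0.08, -0.021,0.005,-0.03,0,0.08, -0.021,0.005,-0.04,0,0.08, -0.021,0.005,-0.04,0,0.08]';python3 -m creep '[0,0,-0.003,0,0.08, 0,0,-0.006,0,0.08, 0,0,-0.009,0,0.08, 0,0,-0.012,0,0.08, 0,0,-0.014,0,0.08, 0,0,-0.016,0,0.08, 0,0,-0.016,0,0.08]'
```

```text
clock: 6.08
eef_pos: [0.3631, -0.1951, 0.0456]
tool_rot: [0.796, 0.605, -0.0, -0.0]
ft_force: [0.3, -0.2, 0.7]
grip_width: 0.08
grasp_force: 0.0
clock: 6.67
eef_pos: [0.3631, -0.1954, 0.0305]
tool_rot: [0.796, 0.605, -0.0, 0.0]
ft_force: [-3.1, 0.4, 6.0]
grip_width: 0.0803
grasp_force: 3.2
```

```bash
python3 -m creep '[0,0,-0.002,0,0.08, 0,0,-0.004,0,0.08, 0,0,-0.006,0,0.08, 0,0,-0.008,0,0.08, 0,0,-0.01,0,0.08, 0,0,-0.012,0,0.08, 0,0,-0.014,0,0.08, 0,0,-0.014,0,0.08]';python3 - <<'E'
from h import *
im,K,E=cam("scene");cv2.imwrite("pics/s4.png",cv2.resize(im[60:300,130:330,::-1],(500,600),interpolation=cv2.INTER_CUBIC))
E
```

```text
clock: 7.33
eef_pos: [0.361, -0.1947, 0.0162]
tool_rot: [0.796, 0.605, -0.001, -0.001]
ft_force: [-6.0, 0.6, 7.0]
grip_width: 0.0802
grasp_force: 3.6
```

View pics/s4.png

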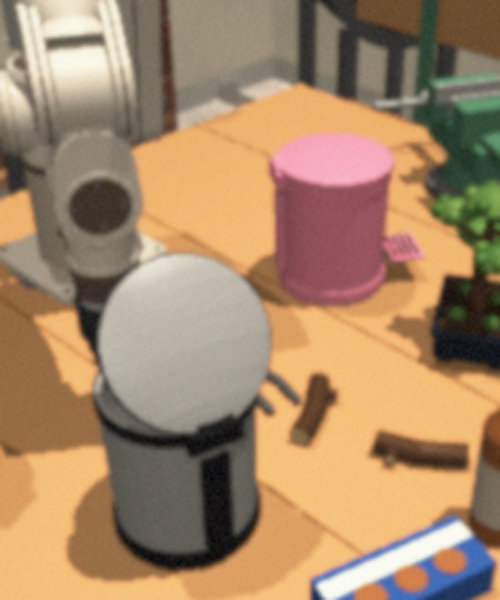

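The lid is partly open (185,345). I'll keep pressing and feel for the stop.

```bash
for i in 1; do python3 -m creep '[0,0,-0.002,0,0.08, 0,0,-0.004,0,0.08, 0,0,-0.006,0,0.08, 0,0,-0.006,0,0.08]';done; python3 -m creep '[0,0,-0.0015,0,0.08, 0,0,-0.0015,0,0.08]'
```

```text
clock: 7.72
eef_pos: [0.3608, -0.1947, 0.01]
tool_rot: [0.796, 0.605, -0.001, -0.002]
ft_force: [-4.9, 0.3, 4.5]
grip_width: 0.0798
grasp_force: 3.3
clock: 7.88
eef_pos: [0.3608, -0.1946, 0.0085]
tool_rot: [0.796, 0.605, -0.001, -0.002]
ft_force: [-6.2, 0.8, 5.3]
grip_width: 0.08
grasp_force: 3.4
```

```bash
python3 -m creep '[0,0,-0.001,0,0.08, 0,0,-0.002,0,0.08, 0,0,-0.002,0,0.08]'; python3 -m creep '[0,0,-0.001,0,0.08, 0,0,-0.0015,0,0.08, 0,0,-0.0015,0,0.08]'
```

```text
clock: 8.13
eef_pos: [0.3608, -0.1946, 0.0065]
tool_rot: [0.796, 0.605, -0.001, -0.002]
ft_force: [-6.0, 0.4, 5.3]
grip_width: 0.0799
grasp_force: 3.5
clock: 8.38
eef_pos: [0.3608, -0.1947, 0.005]
tool_rot: [0.796, 0.605, -0.001, -0.002]
ft_force: [-5.9, 1.3, 6.5]
grip_width: 0.08
grasp_force: 3.6
```

```bash
python3 -m creep '[0,0,-0.001,0,0.08, 0,0,-0.002,0,0.08, 0,0,-0.002,0,0.08]';  python3 - <<'E'
from h import *
im,K,E=cam("scene");e=px("scene","lid_edge");print(e)
c=np.array([.521,-.24]);a=np.radians(-15.5);X=np.array([np.cos(a),np.sin(a)])
for t in(1.2,1.3,1.4,1.5,1.6,1.78):
    d=80-160*np.cos(t);p=c+X*d/1000;print(t,proj(K,E,[*p,.187+.16*np.sin(t)]).round(1))
cv2.imwrite("pics/s5.png",cv2.resize(im[60:300,130:330,::-1],(500,600),interpolation=cv2.INTER_CUBIC))
E
```

```text
clock: 8.63
eef_pos: [0.3609, -0.1947, 0.0039]
tool_rot: [0.796, 0.605, -0.001, -0.001]
ft_force: [-9.2, 1.8, 17.0]
grip_width: 0.0802
grasp_force: 9.8
[(array([284.7232, 118.8096]), 0.94), (array([219.904 , 183.0912]), 0.93), (array([ 60.1088, 187.584 ]), 0.76), (array([297.7792, 242.8032]), 0.66)]
1.2 [197.7 162.9]
1.3 [200.6 164.1]
1.4 [203.7 166.1]
1.5 [207.  168.9]
1.6 [210.5 172.5]
1.78 [217.1 180.8]
```

View pics/s5.png

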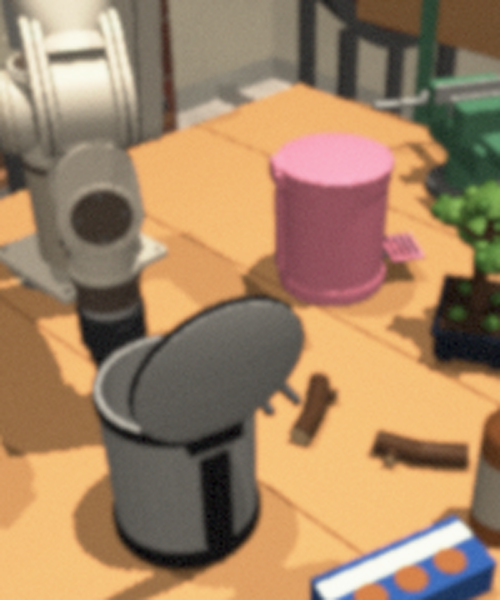

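The lid (220,370) stands at its stop, about 1.78 rad, and the pedal's hard stop was felt at 17 N. I'll hold, release and rise, then head for the near offcut.

```bash
python3 -m creep '[0,0,0,0,0.08, 0,0,0.005,0,0.08, 0,0,0.01,0,0.08, 0,0,0.015,0,0.08, 0,0,0.02,0,0.08, 0,0,0.025,0,0.08, 0,0,0.03,0,0.08, -0.005,0,0.05,0,0.06, -0.01,0,0.09,0,0.045, -0.01,0,0.13,0,0.045]'; python3 - <<'E'
from h import *
im,K,E=cam("top")
f=lambda x,y,z:plane(K,E,(190+x/4.6,120+y/4.6),z)[:2].round(4)
print("b grasp",f(270,345,.014),"dir",f(300,330,.014)-f(245,355,.014),"a",f(205,175,.014),f(235,240,.014)-f(172,122,.014))
print([u for u in px("top","lid_edge")])
s,K,E=cam("scene");print(px("scene","lid_edge")[:3]);print(bot.get_obs()["eef_pos"])
E
```

```text
clock: 9.57
eef_pos: [0.3518, -0.1945, 0.1337]
tool_rot: [0.796, 0.605, -0.0, -0.002]
ft_force: [1.0, -1.1, -0.1]
grip_width: 0.0459
grasp_force: 0.0
b grasp [ 0.5193 -0.0499] dir [ 0.0202 -0.041 ] a [0.6503 0.0034] [-0.0919 -0.0513]
[(array([131.1232, 235.0848]), 0.97), (array([331.7248, 135.3984]), 0.86), (array([380.8768, 304.2048]), 0.83), (array([303.8208, 199.296 ]), 0.24)]
[(array([ 56.7808, 191.5008]), 0.81), (array([221.696 , 180.4032]), 0.62), (array([284.9792, 118.0032]), 0.56)]
[ 0.35511777 -0.19615637  0.13497437]
```

```bash
python3 -m creep '[0.01,0.03,0.02,0.11,0.045, 0.035,0.06,0.02,0.22,0.045, 0.06,0.085,0.02,0.33,0.045, 0.085,0.105,0.02,0.44,0.045, 0.11,0.12,0.02,0.55,0.045, 0.135,0.135,0,0.65,0.045, 0.155,0.147,-0.03,0.73,0.045, 0.162,0.151,-0.06,0.73,0.045, 0.162,0.151,-0.085,0.73,0.045, 0.162,0.151,-0.085,0.73,0.045]';  python3 - <<'E'
from h import *
im,K,E=cam("top");o=bot.get_obs();print(o["eef_pos"],o["tool_rot"],o["ft_force"])
cv2.imwrite("pics/c6.png",cv2.resize(im[140:240,220:320,::-1],(600,600),interpolation=cv2.INTER_CUBIC))
E
```

```text
clock: 10.6
eef_pos: [0.5101, -0.043, 0.0414]
tool_rot: [0.527, 0.85, -0.003, -0.006]
ft_force: [-1.0, -0.3, -0.1]
grip_width: 0.0454
grasp_force: 0.0
[ 0.51129639 -0.04352725  0.044082  ] [ 0.52735326  0.8496311  -0.00222139 -0.00453732] [-0.40467002  0.36648315 -0.25074769]
```

View pics/c6.png

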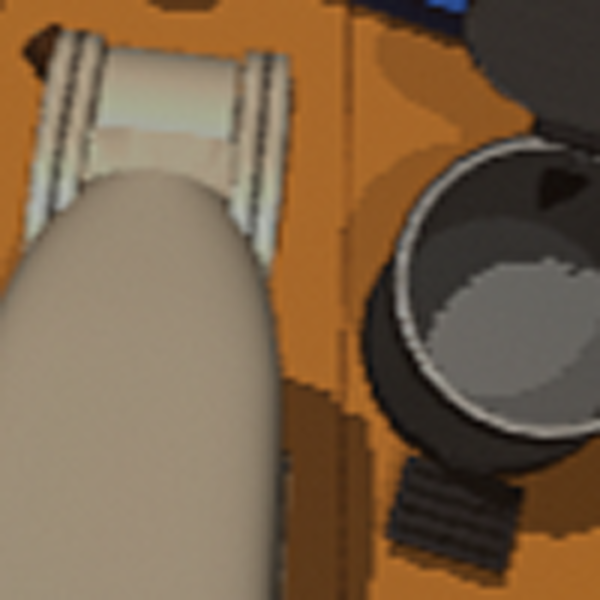

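The bin's lid is open and its pedal is up at (455,515). The gripper hides the near offcut, so I'll descend watching the force.

```bash
python3 -m creep '[0,0,-0.012,0,0.045, 0,0,-0.022,0,0.045, 0,0,-0.032,0,0.045, 0,0,-0.041,0,0.045, 0,0,-0.041,0,0.045]'; python3 -m creep '[0,0,0,0,0.02, 0,0,0,0,0.01, 0,0,0,0,0.01, 0,0,0,0,0.01, 0,0,0,0,0.01]'
```

```text
clock: 11.07
eef_pos: [0.5138, -0.0444, 0.0059]
tool_rot: [0.528, 0.849, -0.001, -0.001]
ft_force: [0.3, -0.3, -0.1]
grip_width: 0.0455
grasp_force: 0.0
clock: 11.48
eef_pos: [0.5157, -0.0444, 0.0079]
tool_rot: [0.528, 0.849, 0.0, 0.001]
ft_force: [0.4, 0.3, 2.4]
grip_width: 0.0264
grasp_force: 55.8
```

```bash
python3 -m creep '[0,0,0.04,0,0.01, 0,0,0.08,0,0.01, 0,0,0.12,0,0.01, 0,0,0.16,0,0.01, 0,0,0.2,0,0.01, 0,0,0.235,0,0.01, 0,-0.03,0.25,-0.1,0.01, 0,-0.07,0.25,-0.22,0.01, 0,-0.11,0.25,-0.34,0.01, 0,-0.15,0.25,-0.46,0.01]'; python3 -m creep '[-0.001,-0.035,0,-0.12,0.01, -0.002,-0.064,0,-0.24,0.01, -0.002,-0.064,0,-0.27,0.01, -0.002,-0.064,-0.02,-0.27,0.01, -0.002,-0.064,-0.04,-0.27,0.01, -0.002,-0.064,-0.04,-0.27,0.01]'; python3 - <<'E'
from h import *
o=bot.get_obs();print(o["eef_pos"],o["grip_width"],o["grasp_force"])
im,K,E=cam("top");i2,_,_=cam("scene")
A=cv2.resize(im[130:250,260:360],(400,480),interpolation=cv2.INTER_CUBIC);B=cv2.resize(i2[100:292,150:310],(400,480),interpolation=cv2.INTER_CUBIC)
cv2.imwrite("pics/c7.png",np.hstack([A,B])[:,:,::-1])
E
```

```text
clock: 12.32
eef_pos: [0.5152, -0.1955, 0.2583]
tool_rot: [0.709, 0.705, 0.0, 0.001]
ft_force: [-0.8, -0.7, -1.4]
grip_width: 0.0265
grasp_force: 56.2
clock: 12.82
eef_pos: [0.5107, -0.2576, 0.2131]
tool_rot: [0.796, 0.605, -0.002, -0.004]
ft_force: [-0.0, 1.1, -1.3]
grip_width: 0.0262
grasp_force: 56.4
[ 0.51069771 -0.25758724  0.21309443] 0.02624680360812361 56.3781613111496
```

View pics/c7.png

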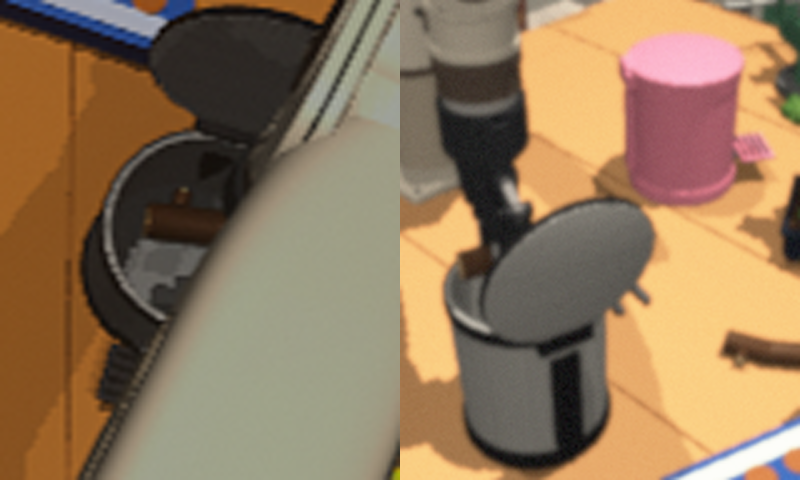

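The near offcut is held across the mouth, its left end at (147,220) in the top panel. The ends are well inside the rim, so I'll lower and release.

```bash
python3 -m creep '[0,0.002,-0.02,0,0.01, 0,0.002,-0.04,0,0.01, 0,0.002,-0.045,0,0.01, 0,0.002,-0.045,0,0.055, 0,0.002,-0.045,0,0.055, 0,0.002,-0.045,0,0.055, 0,0.002,-0.03,0,0.055, 0,0.002,0.01,0,0.045, 0,0.002,0.05,0,0.045]'
```

```text
clock: 13.67
eef_pos: [0.5123, -0.2559, 0.2681]
tool_rot: [0.796, 0.605, -0.001, -0.001]
ft_force: [1.5, -0.0, 0.9]
grip_width: 0.0453
grasp_force: 0.0
```

```bash
python3 -m creep '[-0.01,0.04,0,-0.1,0.045, -0.01,0.08,0,-0.2,0.045, -0.01,0.12,0,-0.3,0.045, 0.01,0.15,0,-0.4,0.045, 0.035,0.18,0,-0.5,0.045, 0.06,0.205,0,-0.6,0.045, 0.09,0.23,0,-0.7,0.045, 0.12,0.25,-0.01,-0.787,0.045, 0.138,0.259,-0.03,-0.787,0.045, 0.138,0.259,-0.06,-0.787,0.045]'; python3 -m creep '[0,0,-0.04,0,0.045, 0,0,-0.08,0,0.045, 0,0,-0.12,0,0.045, 0,0,-0.15,0,0.045, 0,0,-0.15,0,0.045]';python3 - <<'E'
from h import *
im,K,E=cam("scene");o=bot.get_obs();print(o["eef_pos"],o["tool_rot"],o["joint_pos"][5])
cv2.imwrite("pics/c8.png",cv2.resize(im[120:320,200:400,::-1],(600,600),interpolation=cv2.INTER_CUBIC))
E
```

```text
clock: 14.5
eef_pos: [0.657, 0.0059, 0.2102]
tool_rot: [0.967, 0.255, 0.005, 0.001]
ft_force: [-0.5, -0.1, 0.1]
grip_width: 0.045
grasp_force: 0.0
clock: 14.92
eef_pos: [0.6464, 0.0027, 0.0507]
tool_rot: [0.967, 0.254, -0.006, -0.002]
ft_force: [-2.3, -0.1, -1.1]
grip_width: 0.0451
grasp_force: 0.0
[0.64861867 0.00270835 0.05457259] [ 9.67293451e-01  2.53635038e-01 -3.44694428e-03 -8.75287872e-04] 2.6329041980743155
```

View pics/c8.png

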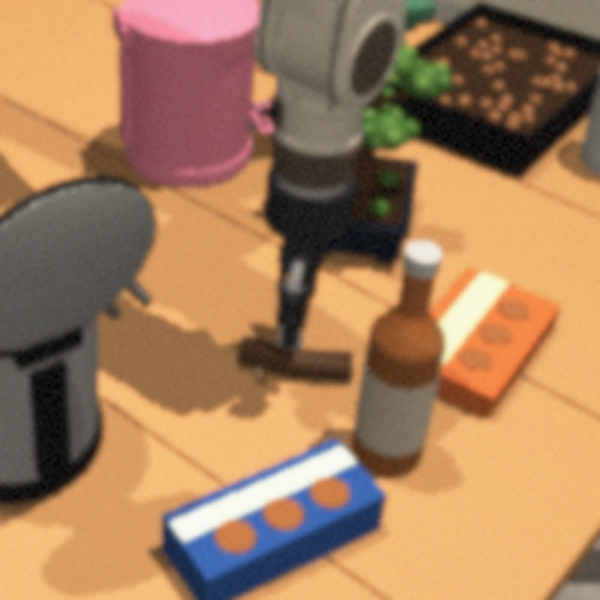

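The open fingers are at (290,345), above the far offcut, which spans (243,355)–(350,365). I'll check the alignment by projecting the tool point.

```bash
python3 - <<'E'
from h import *
im,K,E=cam("scene");o=bot.get_obs();p=o["eef_pos"]
for z in(p[2],.014):print(((proj(K,E,[p[0],p[1],z])-[200,120])*3).round())
for q in((243,355),(350,365),(296,358)):print(plane(K,E,(200+q[0]/3,120+q[1]/3),.014).round(3))
E
```

```text
[297. 324.]
[293. 359.]
[ 0.613 -0.026  0.014]
[0.696 0.033 0.014]
[0.653 0.005 0.014]
```

```bash
python3 -m creep '[0,0,-0.015,0,0.045, 0,0,-0.03,0,0.045, 0,0,-0.042,0,0.045, 0,0,-0.052,0,0.045, 0,0,-0.052,0,0.045]'; python3 -m creep '[0,0,0,0,0.02, 0,0,0,0,0.01, 0,0,0,0,0.01, 0,0,0,0,0.01, 0,0,0,0,0.01]'
```

```text
clock: 15.43
eef_pos: [0.6511, 0.0026, 0.005]
tool_rot: [0.967, 0.254, -0.0, -0.0]
ft_force: [-0.8, 0.5, -0.9]
grip_width: 0.0452
grasp_force: 0.0
clock: 15.85
eef_pos: [0.6523, 0.0027, 0.0068]
tool_rot: [0.967, 0.254, 0.001, 0.0]
ft_force: [-0.3, -0.5, 4.6]
grip_width: 0.026
grasp_force: 58.5
```

```bash
python3 -m creep '[0,0,0.04,0,0.01, 0,0,0.08,0,0.01, 0,0,0.12,0,0.01, 0,0,0.16,0,0.01, -0.01,0,0.2,0,0.01, -0.03,0,0.235,0.05,0.01, -0.06,-0.015,0.255,0.15,0.01, -0.09,-0.04,0.255,0.27,0.01, -0.12,-0.065,0.255,0.39,0.01, -0.14,-0.1,0.255,0.5,0.01]'; python3 -m creep '[0,-0.04,0,0.11,0.01, 0,-0.08,0,0.22,0.01, 0.001,-0.12,0,0.287,0.01, 0.003,-0.142,0,0.287,0.01, 0.003,-0.142,-0.01,0.287,0.01, 0.003,-0.142,-0.045,0.287,0.01, 0.003,-0.142,-0.045,0.287,0.01]'; python3 - <<'E'
from h import *
o=bot.get_obs();print(o["eef_pos"],o["grip_width"],o["grasp_force"])
im,K,E=cam("top");i2,_,_=cam("scene")
A=cv2.resize(im[130:250,260:360],(400,480),interpolation=cv2.INTER_CUBIC);B=cv2.resize(i2[100:292,150:310],(400,480),interpolation=cv2.INTER_CUBIC)
cv2.imwrite("pics/c9.png",np.hstack([A,B])[:,:,::-1])
E
```

```text
clock: 16.68
eef_pos: [0.5087, -0.0965, 0.261]
tool_rot: [0.872, 0.489, 0.0, -0.0]
ft_force: [0.4, -1.5, -1.8]
grip_width: 0.0262
grasp_force: 58.5
clock: 17.27
eef_pos: [0.5097, -0.2374, 0.2082]
tool_rot: [0.796, 0.605, -0.003, -0.006]
ft_force: [-1.1, 0.5, -3.2]
grip_width: 0.0261
grasp_force: 58.6
[ 0.509738   -0.23741756  0.20817528] 0.026063209324543566 58.5783514380455
```

That was my tenth picture, so from here I go by numbers only. The grip still holds at the same width and force, so I'll lower and release.

```bash
python3 -m creep '[0,0,-0.02,0,0.01, 0,0,-0.035,0,0.01, 0,0,-0.035,0,0.01, 0,0,-0.035,0,0.055, 0,0,-0.035,0,0.055, 0,0,-0.035,0,0.055, 0,0,-0.02,0,0.055, 0,0,0.02,0,0.045, 0,0,0.06,0,0.03, -0.02,0,0.09,0,0.02]'; python3 - <<'E'
from h import *
c=np.array([.521,-.24])
for n in("top","scene"):
    im,K,E=cam(n);print(n,[((plane(K,E,u,.05)[:2]-c).round(3),round(s,2)) for u,s in px(n,"offcut_a")])
    print([(u.round(),round(s,2)) for u,s in px(n,"lid_edge")])
E
```

```text
clock: 18.2
eef_pos: [0.4969, -0.2395, 0.3091]
tool_rot: [0.796, 0.606, 0.002, 0.003]
ft_force: [0.4, -0.1, 0.7]
grip_width: 0.0216
grasp_force: 0.0
top [(array([-0.001,  0.02 ]), 0.52), (array([-0.021,  0.009]), 0.47), (array([ 0.025, -0.02 ]), 0.22)]
[(array([379., 304.]), 0.84), (array([133., 233.]), 0.76), (array([331., 135.]), 0.58)]
scene []
[(array([ 57., 188.]), 0.83), (array([219., 184.]), 0.66), (array([285., 122.]), 0.61)]
```

The networks place two offcuts inside the bin and the lid edge still open. I'll straddle the standing lid's top with open fingers and draw it forward with the outer finger, coming in from above.

```bash
python3 -m creep '[0,0,0.04,0,0.085, 0,0,0.07,0,0.085, 0,0,0.07,0,0.085, 0,0,0.07,0,0.085, 0,0,0.07,0,0.085]'
```

```text
clock: 18.92
eef_pos: [0.4942, -0.2392, 0.3737]
tool_rot: [0.796, 0.605, -0.001, -0.001]
ft_force: [-0.4, -0.8, -1.0]
grip_width: 0.079
grasp_force: 0.0
```

```bash
python3 -m creep '[0.03,-0.007,0.01,0,0.085, 0.06,-0.014,0.01,0,0.085, 0.09,-0.02,0.01,0,0.085, 0.123,-0.028,0.01,0,0.085, 0.123,-0.028,0,0,0.085, 0.123,-0.028,-0.01,0,0.085, 0.123,-0.028,-0.01,0,0.085]'; python3 - <<'E'
from h import *
o=bot.get_obs();c=np.array([.521,-.24]);a=np.radians(-15.5);X=np.array([np.cos(a),np.sin(a)]);Y=np.array([-X[1],X[0]])
for n in("scene","top"):
    im,K,E=cam(n);e=px(n,"lid_edge")
    print(n,[((plane(K,E,u,.344)[:2]-c)@np.c_[X,Y]).round(3).tolist()+[round(s,2)] for u,s in e])
print((o["eef_pos"][:2]-c)@np.c_[X,Y],o["eef_pos"],o["tool_rot"])
E
```

```text
clock: 19.5
eef_pos: [0.6171, -0.267, 0.3582]
tool_rot: [0.796, 0.605, -0.003, -0.005]
ft_force: [-0.5, -0.2, -0.8]
grip_width: 0.085
grasp_force: 0.0
scene [[-0.037, 0.272, 0.79], [0.125, -0.0, 0.69]]
top [[0.119, 0.008, 0.93], [-0.286, 0.415, 0.85], [-0.264, -0.212, 0.72]]
[ 0.09983263 -0.00034406] [ 0.61710982 -0.26701065  0.35821809] [ 0.79600617  0.605263   -0.00273843 -0.00483583]
```

```bash
python3 -m creep '[0.006,-0.002,0,0,0.085, 0.006,-0.002,-0.015,0,0.085, 0.006,-0.002,-0.03,0,0.085, 0.006,-0.002,-0.045,0,0.085, 0.006,-0.002,-0.055,0,0.085, 0.006,-0.002,-0.055,0,0.085]'
```

```text
clock: 20.2
eef_pos: [0.6217, -0.2689, 0.3096]
tool_rot: [0.796, 0.605, -0.001, -0.001]
ft_force: [0.2, -0.4, -1.3]
grip_width: 0.0851
grasp_force: 0.0
```

```bash
python3 -m creep '[-0.008,0.002,0,0,0.085, -0.016,0.004,0,0,0.085, -0.024,0.007,0,0,0.085, -0.03,0.008,0,0,0.085, -0.036,0.01,0,0,0.085]'
```

```text
clock: 20.62
eef_pos: [0.5868, -0.2594, 0.3131]
tool_rot: [0.796, 0.605, 0.001, 0.002]
ft_force: [0.2, -0.4, 0.1]
grip_width: 0.0851
grasp_force: 0.2
```

```bash
python3 -m creep '[-0.008,0.002,0,0,0.085, -0.016,0.004,0,0,0.085, -0.024,0.007,0,0,0.085, -0.032,0.009,0,0,0.085, -0.04,0.011,0,0,0.085]';python3 - <<'E'
from h import *
im,K,E=cam("scene");print(px("scene","lid_edge"));im,K,E=cam("top");print(px("top","lid_edge"))
E
```

```text
clock: 21.03
eef_pos: [0.5467, -0.2483, 0.3129]
tool_rot: [0.796, 0.605, 0.001, 0.002]
ft_force: [-0.1, -0.9, -0.6]
grip_width: 0.0851
grasp_force: 0.0
[(array([205.4144, 166.6176]), 0.95), (array([ 57.4976, 190.0032]), 0.72), (array([284.7232, 121.3056]), 0.61), (array([287.0784, 295.104 ]), 0.31)]
[(array([131.4816, 232.5888]), 0.91), (array([377.088, 302.592]), 0.89), (array([324.608 , 159.0912]), 0.51)]
```

The lid is at about 1.44 rad, just past balance. I'll push a little more and lift clear.

```bash
python3 -m creep '[-0.008,0.002,0,0,0.085, -0.016,0.004,0,0,0.085, -0.02,0.005,0.02,0,0.085, -0.02,0.005,0.055,0,0.085, -0.02,0.005,0.09,0,0.085, -0.04,0.04,0.1,0,0.085, -0.06,0.08,0.1,0,0.085, -0.08,0.12,0.1,0,0.085, -0.1,0.16,0.1,0,0.085, -0.12,0.2,0.1,0,0.085]';python3 -m creep '[0,0,0,0,0.085, 0,0,0,0,0.085, 0,0,0,0,0.085, 0,0,0,0,0.085, 0,0,0,0,0.085, 0,0,0,0,0.085, 0,0,0,0,0.085, 0,0,0,0,0.085, 0,0,0,0,0.085, 0,0,0,0,0.085]';python3 -m creep '[0,0,0,0,0.085, 0,0,0,0,0.085, 0,0,0,0,0.085, 0,0,0,0,0.085, 0,0,0,0,0.085, 0,0,0,0,0.085, 0,0,0,0,0.085, 0,0,0,0,0.085, 0,0,0,0,0.085, 0,0,0,0,0.085]';python3 - <<'E'
from h import *
for n in("scene","top"):
    im,K,E=cam(n);print(n,[(plane(K,E,u,.192)[:2].round(3),s) for u,s in px(n,"lid_edge")],[(u.round(),s) for u,s in px(n,"offcut_a")],[(plane(K,E,u,0)[:2].round(3),s) for u,s in px(n,"bin")])
E
```

```text
clock: 22.07
eef_pos: [0.4321, -0.058, 0.4108]
tool_rot: [0.796, 0.605, 0.001, 0.0]
ft_force: [0.5, 1.8, 0.3]
grip_width: 0.0849
grasp_force: 0.0
clock: 22.9
eef_pos: [0.4327, -0.0594, 0.4102]
tool_rot: [0.796, 0.605, -0.0, -0.0]
ft_force: [-0.5, -0.0, -0.3]
grip_width: 0.0848
grasp_force: 0.0
clock: 23.73
eef_pos: [0.4326, -0.0592, 0.4103]
tool_rot: [0.796, 0.605, 0.0, 0.0]
ft_force: [-0.7, 0.1, -0.1]
grip_width: 0.0851
grasp_force: 0.0
scene [(array([ 0.193, -0.435]), 0.93), (array([0.351, 0.3  ]), 0.8), (array([ 0.451, -0.218]), 0.61)] [] [(array([ 0.527, -0.242]), 0.89), (array([ 0.269, -0.396]), 0.77), (array([0.316, 0.215]), 0.68)]
top [(array([0.366, 0.285]), 0.97), (array([ 0.181, -0.438]), 0.82), (array([ 0.445, -0.211]), 0.66)] [] [(array([ 0.525, -0.232]), 0.68), (array([ 0.259, -0.397]), 0.66), (array([ 0.472, -0.244]), 0.64), (array([0.319, 0.22 ]), 0.58)]
```

The lid edge is back at its starting position, so the lid is shut. No offcuts are visible outside and the bin hasn't moved. I'll let it settle one more second and hand in.

```bash
for i in 1 2; do python3 -m creep '[0,0,0,0,0.085, 0,0,0,0,0.085, 0,0,0,0,0.085, 0,0,0,0,0.085, 0,0,0,0,0.085, 0,0,0,0,0.085, 0,0,0,0,0.085, 0,0,0,0,0.085, 0,0,0,0,0.085, 0,0,0,0,0.085]' >/dev/null; done;python3 - <<'E'
from h import *
im,K,E=cam("scene");print([(plane(K,E,u,.192)[:2].round(3),s) for u,s in px("scene","lid_edge")])
print(bot.job_done())
E
```

```text
[(array([0.351, 0.296]), 0.94), (array([ 0.445, -0.216]), 0.93), (array([ 0.195, -0.435]), 0.8)]
the job is handed in; nothing more can be done
None
```

I handed the job in at about 26 s of the 72 s: both offcuts are in the steel bin, its lid is shut and the bin stands where it did by the last camera readings, but no verdict came back.

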